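Tip a flush brake pad out of its holder and check-weigh it

TASK

The finished brake pad lies flush in the nest of the yellow holder, where nothing can get hold of it. Press it down at its thumb-well end so that its other end tips up, then take hold of it, lift it out and lay it gently on the weighing pan of the bench scale, flat, steel side up and in the middle of the pan. Set it down rather than dropping it, and leave the bushes, drift, brush and iron weight where they are.

Things in the scene. Friction and masses are not known exactly. Their poses are not given: they have to be found in the camera images.
- pad_centre (a point): Brake pad, point at its centre, half-way up. 96 x 46 x 16 mm, 0.27 kg. On top a 6 mm steel plate, main part 80 (x) x 46 (y) mm plus a 22 mm wide, 8 mm long ear at each end; below it a dark friction block 70 x 42 x 10 mm. x along its length towards the end AWAY from the thumb well, z up through the plate, whose top is 8 mm above this point. At first level, flush with the holder's face.
- holder: Yellow plastic holder 132 (x) x 94 (y) x 44 mm, screwed down, low lugs make it 164 mm long. Origin on the counter under its middle, x along its length AWAY from the thumb well, z up. Nest 16 mm deep, about 1.5 mm play. From x = 0 to -52 mm the nest floor slopes down at 26 degrees towards -x: the thumb well, 60 mm wide, its end wall notched. The pad's centre starts 2.5 mm to the +x side of the break.
- thumb_spot (a point): Middle of the pad's top near its thumb-well end, level with the holder's face (44 mm up), fixed to the holder, 31 mm from the break towards -x; same axes as the holder. Pushed straight down here (under 2 N) the pad rocks; past 8 mm it falls over by itself, and at 15 mm it lies on the slope and stays, tilted 26 degrees, the far end of the steel plate then about 10 mm clear above the face, free to grip across its 46 mm.
- pan_centre (a point): Middle of the top of the bench scale's square steel pan, 180 x 180 mm, 62 mm above the counter, rigid. x and y along the pan's sides, z up. A console 40 mm high with a display sticks out on the -x side.
- bush0_mid (a point): Bystander: bronze bush, 30 mm outside, 26 mm high, standing on the counter; point at its centre.
- bush1_mid (a point): Bystander: bronze bush like the first; point at its centre.
- bush2_mid (a point): Bystander: bronze bush like the first; point at its centre.
- drift_mid (a point): Bystander: copper drift, a plain rod 16 mm thick and 150 mm long lying on the counter along its own x; point at its centre.
- weight_mid (a point): Bystander: square iron weight, 64 x 64 x 34 mm with a knob on top (58 mm high in all); point at the centre of the square part.
- brush_grip (a point): Bystander: cleaning brush lying on the counter along its own x; point on its handle.
Mind the look-alikes: they are no part of the job. There is more than one size of the part that bears pad_centre; the job needs the smaller. Of the things that look like the holder, the larger one is meant.

How it is judged:
On the way, in this order (a step that is already met when the one before it is completed fails the run):
1. the pad is tipped up in its nest: tilted by more than 17 degrees, still in the holder (angle between pad_centre's own z axis and vertical above 0.3 rad and horizontal distance between pad_centre and holder below 0.025 m and height (world z) of pad_centre below 0.048 m), for 0.2 s.
2. the pad is lifted clear of the holder by the gripper (height (world z) of pad_centre above 0.075 m and contact force between the fingers and pad above 0.5 N and contact force between holder and pad below 0.01 N), for 0.1 s.
At the end, for the whole second after the job is handed in: The pad rests flat on the scale's pan, steel plate up (within 5 degrees), its centre within 35 mm of the pan's centre, let go and at rest (horizontal distance between pad_centre and pan_centre below 0.035 m and z of pad_centre in the frame of pan_centre between 0.005 and 0.011 m and angle between pad_centre's own z axis and vertical below 0.08 rad and contact force between the fingers and pad below 0.05 N and linear speed of pad below 0.02 m/s); the robot touches nothing.
It fails at once if the pad is dropped or rammed onto the scale (more than 90 N between them) (contact force between pad and scale above 90 N).
It fails at once if a bush, the drift, the brush or the iron weight is moved by more than 30 mm (distance of any of bush0_mid, bush1_mid, bush2_mid, drift_mid, weight_mid, brush_grip from where it was at the start of the episode above 0.03 m).
It also fails if it takes over 48 s, if anything falls off the work surface, if the arm or the gripper's body presses on something with over 40 N, if the wrist force passes 120 N, or if a joint passes its speed limit or range.

ROBOT

A 6-joint arm with a two-finger parallel gripper is mounted at the origin on the work surface. World frame = base frame: x ahead of the robot, y to its left, z up, the work surface at z = 0. Lengths are in m, angles in rad, forces in N, time in s.
With the tool pointing down it reaches from about 0.225 to 0.725 m from the base axis. Payload 3.1 kg.
Tool frame: the origin (TCP) lies on the centre line of the jaws, within the pads' length; the fingertips stand 19 mm ahead of it and the grasp point (between the pads) is the TCP; z points along the fingers, y is the direction in which the jaws open and shut (so a half turn about z gives the same grasp; the last joint's range is limited). The gripper opens to 85 mm and grips with 20 to 120 N. Pads are 22 mm wide; open, the fingers measure 114 mm over their backs; the gripper's body (76 mm by 85 mm) begins 54 mm behind the grasp point. The pads swing forward as they close: fully open they stand 13 mm farther back than shut.
Start: joints at [1.012, 0.048, 0.099, 1.622, 0, 1.443], TCP at [0.219, 0.477, 0.25] pointing down, gripper open.
Joint ranges: [-2.91, 2.91], [-0.99, 1.94], [-1.21, 1.42], [-2.12, 2.29], [-1.49, 1.47], [-3.14, 3.14]. Speed limits (rad/s): [2.79, 2.79, 3.14, 3.14, 3.14, 3.14].

INTERFACE

Orientations are given as a 3x3 rotation matrix whose columns are the frame's x, y, z axes.
In Python, from workcell import state, viewer, job gives the robot as it stands.
- The arm moves only by the tool drive_tool, never from a script. Its arguments are lists of equal length, an entry for each row: "delta_rot": the turn, a rotation vector about the world's x, y, z in rad, a list of three; "delta_pos": the shift along the world's x, y, z in m, a list of three; "fingers": the closure in counts, from 0 (fully open) to 255 (shut). In form: {"delta_rot": [[wx, wy, wz], ...], "delta_pos": [[tx, ty, tz], ...], "fingers": [fingers, ...]}. A call has 1 to 10 rows; each row shifts and turns the commanded pose from where the row before left it; what a row does not reach is not made up. A row lasts 1/8 s, in which the tool goes at most 62.5 mm and 10.7 degrees, less where a joint would pass 70% of its speed; a pose out of reach is approached as far as the arm can. A call with a gripper value outside its range is refused whole. The fingers move at their own pace and stop on an object; "force" is the grip in N (left out, the last holds). Time passes only in rows, so rows that do not move let the fingers close. It gives the time, the measured TCP pose, the force and the opening at its end, in the units of the state.
- state(): the state, without advancing time (a new reading comes with each control period).
- viewer.read_camera(name): name is "scene" or "side" or "wrist"; returns (picture, depth): 384x512x3 uint8, red, green, blue; 384x512 float32, m along the optical axis (not along the pixel's ray), 0 where there is no reading.
- viewer.calibration(name): a dict with "K" (3x3 intrinsics, pixels), "rvec" (rotation vector, rad) and "tvec" (3), from world to camera coordinates, as OpenCV has them. Camera axes: x right, y down, z forward; pixel columns grow to the right and rows downward; lengths in m; the calibration is good to about 2 mm. A picture is of the moment at which its call begins: read the wrist's pose just before it. calibration takes no time and is no camera call; for the wrist camera it gives the pose at the moment of the call.
- job.finish_job(): hands the job in, once; it reports no verdict.
The state is a dict: "clock": time; "joint_positions": joint angles; "qvel": joint speeds; "effort": joint torques, N m; "tcp_pos": TCP position; "tcp_rot": TCP orientation; "ft_force": force on the tool from outside, world axes, zero at the start; "moment": the same for the moment, N m; "finger_gap": finger opening in m.
Only numpy, scipy, OpenCV 4.12 (cv2) and the standard library are available. Lean on these libraries where they do the work, as an engineer would, in place of code of your own. Each camera call takes 0.05 s, during which the arm holds its last target.

## Working session

There is one attempt and no reset: what is moved stays moved. The work goes in short steps, Python scripts to look and compute and a tool call to move; the robot and the scene stay as the last step left them, time stands still between calls to the robot, and variables do not carry over. Pictures are saved under pics/ and viewed, and the job is handed in when it is done.

Besides the shell and the picture viewer there is one more tool, called after "Emit:" by a JSON object that holds its "op" and its "data", one argument or row to a line. drive_tool: Moves the arm, as the interface text tells. Its arguments: {"type":"object","properties":{"delta_rot":{"type":"array","items":{"type":"array","items":{"type":"number"}}},"delta_pos":{"type":"array","items":{"type":"array","items":{"type":"number"}}},"fingers":{"type":"array","items":{"type":"number"}},"force":{"type":"number"}},"required":["delta_rot","delta_pos","fingers"]}

```bash
mkdir -p pics
cat > h.py <<'E'
import numpy as np, cv2
from workcell import state, viewer, job
def grab(n,fn=None):
    c=viewer.calibration(n); im,d=viewer.read_camera(n)
    if fn: cv2.imwrite('pics/'+fn,cv2.cvtColor(im,cv2.COLOR_RGB2BGR))
    np.savez('/tmp/%s.npz'%n,im=im,d=d,**{k:np.array(v) for k,v in c.items()})
    return im,d,c
def cloud(d,c):
    K=np.array(c['K']);R=cv2.Rodrigues(np.array(c['rvec'],float))[0];t=np.array(c['tvec'],float).ravel()
    v,u=np.mgrid[:d.shape[0],:d.shape[1]]
    p=np.stack([(u-K[0,2])/K[0,0]*d,(v-K[1,2])/K[1,1]*d,d],-1)
    return (p-t)@R
E
python3 - <<'E'
from h import *
for n in ['scene','side','wrist']:
    im,d,c=grab(n,n+'0.png'); print(n,(d>0).mean())
print(state())
E
```

```text
scene 0.9960683186848959
side 0.99591064453125
wrist 0.9961954752604166
{'clock': 0.15, 'joint_positions': array([ 1.01220628e+00,  4.86137821e-02,  9.79480512e-02,  1.62200496e+00,
       -1.54803743e-05,  1.44298419e+00]), 'qvel': array([ 0.00051051, -0.00233204,  0.00477876, -0.00077107,  0.00102739,
       -0.00071049]), 'effort': array([ 9.74291470e-04, -3.39260423e+01,  3.20423698e+01,  1.53787789e-02,
       -1.07995877e-04, -8.17259433e-06]), 'tcp_pos': array([0.21901204, 0.47664638, 0.24936394]), 'tcp_rot': array([[-9.08641085e-01,  4.17576840e-01, -9.80267908e-04],
       [ 4.17577931e-01,  9.08639708e-01, -1.59766976e-03],
       [ 2.23560456e-04, -1.86104663e-03, -9.99998243e-01]]), 'ft_force': array([-0.07891435, -0.13589833, -0.85275554]), 'moment': array([-0.01808786,  0.00795716, -0.03183867]), 'finger_gap': 0.0854228373780689}
```

View pics/scene0.png

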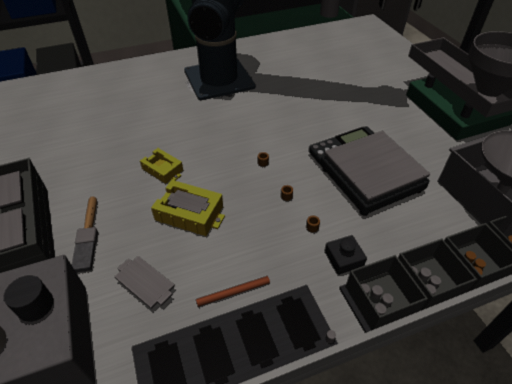

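View pics/side0.png

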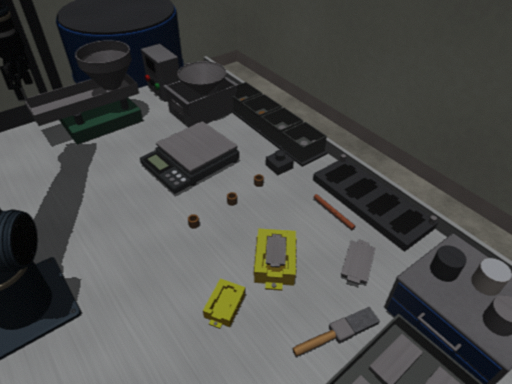

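View pics/wrist0.png

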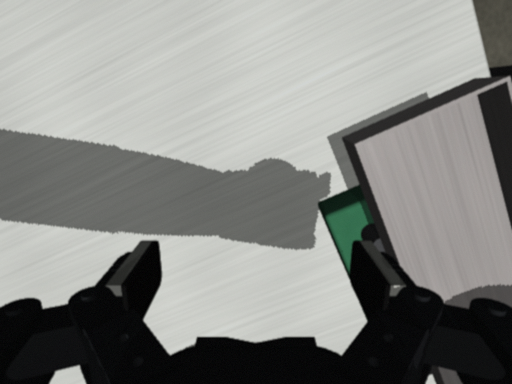

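The scene shows two yellow holders: a larger one with a pad in it at (188,207) and a smaller empty one at (162,165). There is also a larger loose pad on the counter at (147,282), and the bench scale at (378,165). By the description I want the larger holder, the pad in it, and the scale with a display. I'll enlarge these and measure them.

Run:
```python
from h import *
A=[]
for n,(x0,y0,x1,y1) in {'scene':(110,130,250,310),'side':(190,215,390,335)}.items():
    z=np.load('/tmp/%s.npz'%n); im=z['im']
    cr=cv2.resize(im[y0:y1,x0:x1],None,fx=3.3 if n=='scene' else 3.5,fy=3.3 if n=='scene' else 3.5,interpolation=cv2.INTER_CUBIC)
    cr=np.clip(cr.astype(float)*1.5,0,255).astype(np.uint8)
    cv2.imwrite('pics/%s_crop.png'%n,cr[:600,:800,::-1])
    P=cloud(z['d'],z)
    hsv=cv2.cvtColor(im,cv2.COLOR_RGB2HSV)
    m=((hsv[...,0]>20)&(hsv[...,0]<35)&(hsv[...,1]>150)&(hsv[...,2]>50)).astype(np.uint8)
    k,l,s,c=cv2.connectedComponentsWithStats(m)
    for i in range(1,k):
        if s[i,4]<150: continue
        q=P[l==i]; print(n,c[i],s[i,4],'z range',np.percentile(q[:,2],[1,50,99]))
        zt=np.percentile(q[:,2],97); t=q[q[:,2]>zt-.008]
        r=cv2.minAreaRect((t[:,:2]*1000).astype(np.float32)); print('top',zt,r)
        r=cv2.minAreaRect((q[:,:2]*1000).astype(np.float32)); print('all',r)
    # scale pan
    for nm,(zl,zh) in {'pan':(.055,.069)}.items():
        mm=((P[...,2]>zl)&(P[...,2]<zh)&(P[...,0]>0.15)&(P[...,0]<.7)&(P[...,1]>0)).astype(np.uint8)
        k,l,s,c=cv2.connectedComponentsWithStats(mm)
        for i in range(1,k):
            if s[i,4]>800:
                q=P[l==i];print(nm,c[i],s[i,4],cv2.minAreaRect((q[:,:2]*1000).astype(np.float32)),np.median(q[:,2]))
```

```text
scene [160.99040307 163.00767754] 521 z range [0.00357985 0.02823806 0.03214081]
top 0.03121513405640908 ((727.6198120117188, -260.5126647949219), (830.025634765625, 91.76824188232422), 0.538972020149231)
all ((727.6198120117188, -260.5126647949219), (830.025634765625, 91.76824188232422), 0.538972020149231)
scene [187.2514919  203.02728048] 1173 z range [0.00355651 0.04293216 0.04607312]
top 0.04542148964394563 ((790.3212890625, -298.3064880371094), (155.79165649414062, 688.08251953125), 76.56285095214844)
all ((760.9573974609375, -291.2908935546875), (155.79165649414062, 748.4632568359375), 76.56285095214844)
pan [375.63273554 164.26774438] 3959 ((582.0096435546875, 219.34323120117188), (182.8390350341797, 182.84190368652344), 5.39534854888916) 0.0614619016317881
side [275.03289474 260.4875    ] 1520 z range [0.00463657 0.04268665 0.04737774]
top 0.04652560760292706 ((349.11541748046875, -438.86322021484375), (671.4478149414062, 93.07302856445312), 48.710811614990234)
all ((348.48883056640625, -438.31298828125), (671.4478149414062, 94.74081420898438), 48.710811614990234)
side [223.44151565 302.723229  ] 1214 z range [0.00353569 0.02290361 0.03248615]
top 0.03192415887262624 ((234.95899963378906, -439.893310546875), (530.914306640625, 86.39508819580078), 54.60097122192383)
all ((234.5688934326172, -439.6160888671875), (530.914306640625, 87.35224914550781), 54.60097122192383)
pan [196.32173913 145.77437071] 2185 ((582.8923950195312, 217.3394775390625), (181.95309448242188, 183.6536865234375), 5.249105453491211) 0.06213419904311061
```

Run:
```python
from h import *
for n,cx in {'scene':(187,203),'side':(275,260)}.items():
    z=np.load('/tmp/%s.npz'%n); im=z['im'];P=cloud(z['d'],z)
    hsv=cv2.cvtColor(im,cv2.COLOR_RGB2HSV)
    m=((hsv[...,0]>20)&(hsv[...,0]<35)&(hsv[...,1]>150)&(hsv[...,2]>50)&(z['d']>0)).astype(np.uint8)
    k,l,s,c=cv2.connectedComponentsWithStats(m)
    i=1+np.argmin(np.linalg.norm(c[1:]-cx,axis=1))
    q=P[l==i]; t=q[(q[:,2]>.041)&(q[:,2]<.049)]
    r=cv2.minAreaRect((t[:,:2]*1000).astype(np.float32)); print(n,'top',np.median(t[:,2]),r)
    lo=q[q[:,2]<.02]; ctr=np.array(r[0])/1000
    near=(np.abs(P[...,:2]-ctr).max(-1)<.05)&(z['d']>0)&(np.abs(P[...,2]-.0435)<.006)&(hsv[...,1]<90)
    t2=P[near]; r2=cv2.minAreaRect((t2[:,:2]*1000).astype(np.float32)); print('pad',near.sum(),r2,np.median(t2[:,2]))
    r3=cv2.minAreaRect((q[:,:2]*1000).astype(np.float32)); print('all',r3)
```

```text
scene top 0.043289670958719925 ((526.1638793945312, -237.43069458007812), (134.58705139160156, 94.34878540039062), 47.437469482421875)
pad 605 ((528.2711181640625, -233.80197143554688), (96.25131225585938, 47.3576545715332), 48.07677459716797) 0.043231663538147364
all ((497.74847412109375, -227.53326416015625), (158.46673583984375, 155.40032958984375), 48.52939224243164)
side top 0.044311851073397766 ((526.0111694335938, -237.46014404296875), (135.3472442626953, 93.00761413574219), 48.636898040771484)
pad 570 ((538.204345703125, -243.73667907714844), (97.22196197509766, 72.71786499023438), 51.37041473388672) 0.044237353233405156
all ((520.7991333007812, -242.10166931152344), (149.18453979492188, 94.74081420898438), 48.710811614990234)
```

View pics/scene_crop.png

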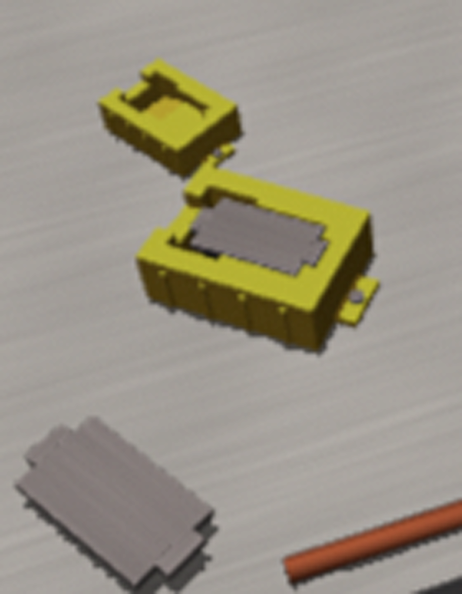

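View pics/side_crop.png

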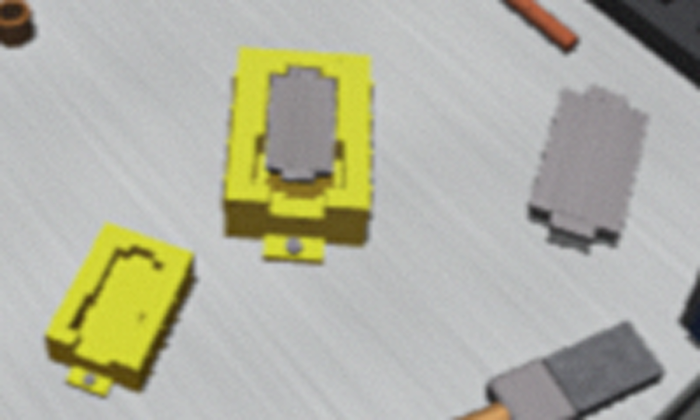

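Both crops confirm the choice. The larger holder's top face is 134×94 mm at z≈0.044 and the pad in it is 96×47 mm, so both match the given sizes. The notch (well end) points to world (-x,-y), and the loose pad and the other holder are the decoys. I'll move above the thumb spot with the jaws shut and the jaw axis across the holder.

Emit:
{"op": "drive_tool", "data": {
  "delta_rot": [
    [0, 0, -0.1167],
    [0, 0, -0.1167],
    [0, 0, -0.1167],
    [0, 0, -0.1167],
    [0, 0, -0.1167],
    [0, 0, -0.1167],
    [0, 0, -0.1167],
    [0, 0, -0.1167],
    [0, 0, -0.1167],
    [0, 0, -0.1167]
  ],
  "delta_pos": [
    [0.0179, -0.0461, 0],
    [0.0179, -0.0461, 0],
    [0.0179, -0.0461, 0],
    [0.0179, -0.0461, 0],
    [0.0179, -0.0461, 0],
    [0.0179, -0.0461, 0],
    [0.0179, -0.0461, 0],
    [0.0179, -0.0461, 0],
    [0.0179, -0.0461, 0],
    [0.0179, -0.0461, 0]
  ],
  "fingers": [0, 0, 0, 0, 0, 0, 0, 0, 0, 0]
}}

```text
clock: 1.4
tcp_pos: [0.3985, 0.0144, 0.2501]
tcp_rot: [[0.031, 1.0, 0.0], [1.0, -0.031, 0.0], [0.0, 0.0, -1.0]]
ft_force: [-0.1, 1.1, 0.2]
finger_gap: 0.0854
```

Emit:
{"op": "drive_tool", "data": {
  "delta_rot": [
    [0, 0, -0.1167],
    [0, 0, -0.1167],
    [0, 0, -0.1167],
    [0, 0, -0.1167],
    [0, 0, -0.1167],
    [0, 0, -0.1167],
    [0, 0, 0],
    [0, 0, 0]
  ],
  "delta_pos": [
    [0.0179, -0.0461, 0],
    [0.0179, -0.0461, 0],
    [0.0179, -0.0461, 0],
    [0.0179, -0.0461, 0],
    [0.0179, -0.0461, 0],
    [0.0179, -0.0461, 0],
    [0, 0, 0],
    [0, 0, 0]
  ],
  "fingers": [0, 0, 0, 0, 0, 0, 0, 0]
}}

```text
clock: 2.4
tcp_pos: [0.5052, -0.2602, 0.2497]
tcp_rot: [[0.665, 0.747, -0.001], [0.747, -0.665, 0.001], [0.0, -0.002, -1.0]]
ft_force: [-0.2, -0.3, -0.5]
finger_gap: 0.0857
```

Run:
```python
from h import *
s=state();print(s['clock'],s['tcp_pos'],s['tcp_rot'].round(4),s['ft_force'],s['finger_gap'],s['joint_positions'])
im,d,z=grab('wrist','w1.png')
P=cloud(d,z);hsv=cv2.cvtColor(im,cv2.COLOR_RGB2HSV)
m=((hsv[...,0]>20)&(hsv[...,0]<35)&(hsv[...,1]>120)&(d>0)&(abs(P[...,2]-.044)<.005))
r=cv2.minAreaRect((P[m][:,:2]*1000).astype(np.float32));print(m.sum(),r,np.median(P[m][:,2]))
g=(hsv[...,1]<80)&(d>0)&(abs(P[...,2]-.044)<.006)
k,l,st,c=cv2.connectedComponentsWithStats(g.astype(np.uint8))
for i in range(1,k):
  if st[i,4]>500: print(c[i],st[i,4],cv2.minAreaRect((P[l==i][:,:2]*1000).astype(np.float32)),np.median(P[l==i][:,2]))
```

```text
2.4 [ 0.50524457 -0.2601904   0.24970262] [[ 6.646e-01  7.472e-01 -1.400e-03]
 [ 7.472e-01 -6.646e-01  1.400e-03]
 [ 2.000e-04 -2.000e-03 -1.000e+00]] [-0.22400358 -0.33038224 -0.5493083 ] 0.0856633174424325 [-5.93767942e-01  1.64176030e-01  2.23673627e-01  1.63221439e+00
  4.13318963e-04  1.70395154e+00]
6518 ((526.6914672851562, -237.59664916992188), (131.34970092773438, 98.22978973388672), 48.43390655517578) 0.0440865877068682
[256.39220848 129.35114504] 3799 ((528.4678955078125, -236.06808471679688), (95.24693298339844, 45.27443313598633), 48.302574157714844) 0.04411992696020437
```

View pics/w1.png

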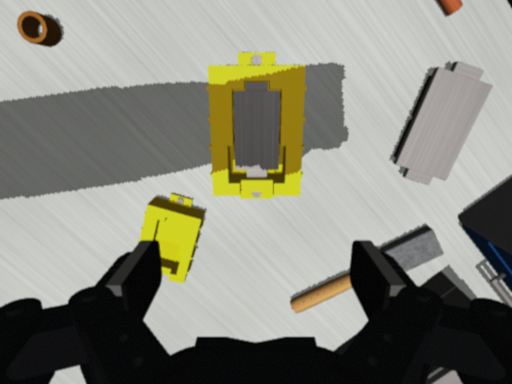

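The wrist view confirms the pad at pixel (256,129): centre (0.5285,-0.236), axis 48.3°, height 0.044. The well end with its notch is at the bottom of the picture. I'll shut the jaws and descend.

Emit:
{"op": "drive_tool", "data": {
  "delta_rot": [
    [0, 0, 0],
    [0, 0, 0],
    [0, 0, 0],
    [0, 0, 0],
    [0, 0, 0],
    [0, 0, 0],
    [0, 0, 0],
    [0, 0, 0]
  ],
  "delta_pos": [
    [0.001, -0.001, -0.03],
    [0, 0, -0.03],
    [0, 0, -0.03],
    [0, 0, -0.03],
    [0, 0, -0.03],
    [0, 0, -0.02],
    [0, 0, 0],
    [0, 0, 0]
  ],
  "fingers": [255, 255, 255, 255, 255, 255, 255, 255]
}}

```text
clock: 3.45
tcp_pos: [0.5072, -0.2612, 0.0818]
tcp_rot: [[0.664, 0.748, 0.002], [0.748, -0.664, -0.001], [0.0, 0.002, -1.0]]
ft_force: [0.7, -0.9, -1.3]
finger_gap: -0.0003
```

Run:
```python
from h import *
s=state();print(s['clock'],s['tcp_pos'],s['ft_force'],s['finger_gap'])
im,d,z=grab('side'); cv2.imwrite('pics/s2.png',cv2.resize(im[190:310,190:350],None,fx=4,fy=4)[...,::-1])
```

```text
3.45 [ 0.5072374  -0.26120109  0.08183471] [ 0.66638649 -0.91777213 -1.30172046] -0.00034237764136692977
```

View pics/s2.png

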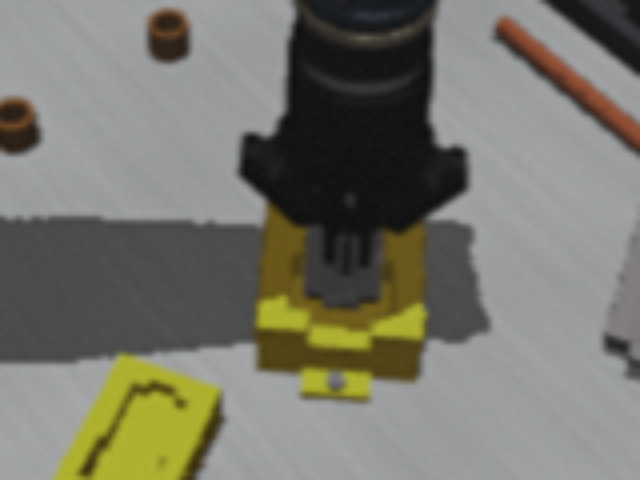

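The shut jaws (around pixel (345,250) of the crop) are centred over the well end of the pad.

Emit:
{"op": "drive_tool", "data": {
  "delta_rot": [
    [0, 0, 0],
    [0, 0, 0],
    [0, 0, 0],
    [0, 0, 0],
    [0, 0, 0],
    [0, 0, 0]
  ],
  "delta_pos": [
    [0, 0, -0.008],
    [0, 0, -0.006],
    [0, 0, -0.002],
    [0, 0, -0.002],
    [0, 0, -0.002],
    [0, 0, 0]
  ],
  "fingers": [255, 255, 255, 255, 255, 255]
}}

```text
clock: 4.25
tcp_pos: [0.5066, -0.2615, 0.0601]
tcp_rot: [[0.665, 0.747, -0.0], [0.747, -0.665, 0.0], [0.0, -0.0, -1.0]]
ft_force: [0.3, -0.0, 0.4]
finger_gap: -0.0
```

Emit:
{"op": "drive_tool", "data": {
  "delta_rot": [
    [0, 0, 0],
    [0, 0, 0],
    [0, 0, 0]
  ],
  "delta_pos": [
    [0, 0, -0.0015],
    [0, 0, -0.0015],
    [0, 0, 0]
  ],
  "fingers": [255, 255, 255]
}}

```text
clock: 4.62
tcp_pos: [0.5066, -0.2615, 0.0571]
tcp_rot: [[0.665, 0.747, -0.0], [0.747, -0.665, 0.0], [0.0, -0.0, -1.0]]
ft_force: [-1.0, -0.2, -0.0]
finger_gap: 0.0
```

Run:
```python
from h import *
s=state();print(s['clock'],s['tcp_pos'],s['ft_force'],s['moment'])
```

```text
4.625 [ 0.50655117 -0.2614525   0.05710411] [-0.97406543 -0.16504751 -0.04939774] [ 0.00902108 -0.00083265 -0.00251584]
```

Emit:
{"op": "drive_tool", "data": {
  "delta_rot": [
    [0, 0, 0],
    [0, 0, 0],
    [0, 0, 0]
  ],
  "delta_pos": [
    [0, 0, -0.0015],
    [0, 0, -0.0015],
    [0, 0, 0]
  ],
  "fingers": [255, 255, 255]
}}

```text
clock: 5.0
tcp_pos: [0.5065, -0.2615, 0.0541]
tcp_rot: [[0.665, 0.747, -0.0], [0.747, -0.665, 0.0], [-0.0, -0.0, -1.0]]
ft_force: [0.8, 0.1, 0.6]
finger_gap: -0.0001
```

Run:
```python
from h import *
s=state();print(s['clock'],s['tcp_pos'],s['ft_force'],s['moment'])
im,d,z=grab('side'); a=cv2.resize(im[190:310,230:330],None,fx=4,fy=4)
im,d,z=grab('scene'); b=cv2.resize(im[140:260,130:230],None,fx=4,fy=4)
cv2.imwrite('pics/s3.png',np.hstack([a,b])[...,::-1])
```

```text
5.0 [ 0.50650237 -0.26145708  0.05406186] [0.83684231 0.07792343 0.63138534] [-0.01298223 -0.00902235  0.00260367]
```

View pics/s3.png

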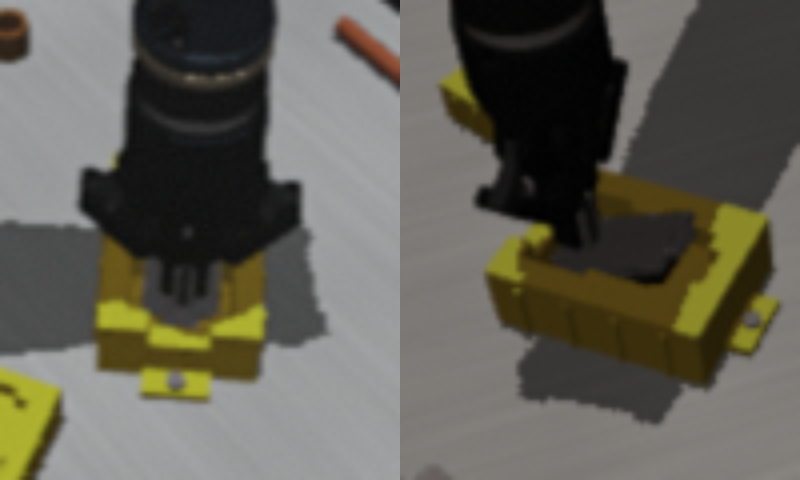

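The pad is rocking: its far end is up at about (680,250) in the right half. I'll continue.

Emit:
{"op": "drive_tool", "data": {
  "delta_rot": [
    [0, 0, 0],
    [0, 0, 0],
    [0, 0, 0],
    [0, 0, 0]
  ],
  "delta_pos": [
    [0, 0, -0.001],
    [0, 0, -0.001],
    [0, 0, 0],
    [0, 0, 0]
  ],
  "fingers": [255, 255, 255, 255]
}}

```text
clock: 5.6
tcp_pos: [0.5069, -0.2617, 0.053]
tcp_rot: [[0.665, 0.747, 0.001], [0.747, -0.665, -0.0], [0.0, 0.001, -1.0]]
ft_force: [-1.0, 0.6, 4.9]
finger_gap: -0.0005
```

```bash
cat > tilt.py <<'E'
from h import *
import sys
s=state();print(s['clock'],s['tcp_pos'],s['ft_force'],s['moment'])
C=np.array([.5268,-.2379]);th=np.radians(48.3);ex=np.array([np.cos(th),np.sin(th)]);ey=np.array([-ex[1],ex[0]])
for n in sys.argv[1:]:
    im,d,z=grab(n); P=cloud(d,z); hsv=cv2.cvtColor(im,cv2.COLOR_RGB2HSV)
    q=P[...,:2]-C; X=q@ex; Y=q@ey
    m=(d>0)&(hsv[...,1]<110)&(abs(Y)<.021)&(X>-.015)&(X<.055)&(P[...,2]>.03)&(P[...,2]<.075)
    for i in range(-15,55,5):
        k=m&(X*1000>=i)&(X*1000<i+5)
        if k.sum()>8: print(n,i+2.5,k.sum(),np.median(P[k][:,2]).round(4), np.percentile(Y[k],[2,98]).round(4))
E
python3 tilt.py scene side
```

```text
5.6 [ 0.50685328 -0.26167647  0.05304397] [-1.02470221  0.63729084  4.94047298] [0.18093913 0.34185272 0.02428591]
scene -12.5 22 0.0389 [-0.0164  0.0194]
scene -7.5 20 0.0412 [-0.0167  0.0201]
scene -2.5 21 0.0433 [-0.0187  0.0192]
scene 2.5 27 0.0459 [-0.02    0.0205]
scene 7.5 25 0.0486 [-0.0197  0.0203]
scene 12.5 29 0.0503 [-0.0203  0.0185]
scene 17.5 28 0.0535 [-0.0209  0.0181]
scene 22.5 26 0.0555 [-0.0205  0.019 ]
scene 27.5 28 0.0579 [-0.0207  0.0201]
scene 32.5 49 0.058 [-0.0203  0.0192]
scene 37.5 19 0.0623 [-0.0082  0.0109]
side -12.5 11 0.0392 [-0.0199  0.0202]
```

The slope of the plate reads about 25.5°, so the pad lies on the slope. I'll retreat upwards, open the jaws part-way and tilt the tool 26° square to the plate.

Emit:
{"op": "drive_tool", "data": {
  "delta_rot": [
    [0, 0, 0],
    [0, 0, 0],
    [0, 0, 0],
    [0, 0, 0],
    [0, 0, 0],
    [0.0848, -0.0755, 0],
    [0.0848, -0.0755, 0],
    [0.0848, -0.0755, 0],
    [0.0848, -0.0755, 0],
    [0, 0, 0]
  ],
  "delta_pos": [
    [0, 0, 0.005],
    [0, 0, 0.01],
    [0, 0, 0.02],
    [0, 0, 0.02],
    [0, 0, 0.02],
    [0.003, 0.0036, 0],
    [0.003, 0.0036, 0],
    [0.003, 0.0036, 0],
    [0.0032, 0.0038, -0.006],
    [0, 0, 0]
  ],
  "fingers": [255, 255, 255, 75, 75, 75, 75, 75, 75, 75]
}}

```text
clock: 6.95
tcp_pos: [0.5173, -0.2475, 0.1198]
tcp_rot: [[0.601, 0.745, 0.29], [0.669, -0.667, 0.328], [0.438, -0.003, -0.899]]
ft_force: [0.3, 0.6, 0.1]
finger_gap: 0.0602
```

```bash
python3 tilt.py scene wrist
python3 - <<'E'
from h import *
s=state(); print(s['tcp_rot'].round(3),s['finger_gap'],s['joint_positions'])
cv2.imwrite('pics/w4.png',np.load('/tmp/wrist.npz')['im'][...,::-1])
E
```

```text
6.95 [ 0.51732711 -0.24754301  0.11979595] [0.32900026 0.62703614 0.11506222] [-0.30110702  0.36047717 -0.01331424]
scene -12.5 19 0.0395 [-0.0175  0.0176]
scene -7.5 24 0.0414 [-0.0193  0.0197]
scene -2.5 23 0.0436 [-0.02    0.0188]
scene 2.5 25 0.0459 [-0.0208  0.0189]
scene 7.5 25 0.0485 [-0.0208  0.0196]
scene 12.5 25 0.051 [-0.0204  0.0188]
scene 17.5 26 0.0535 [-0.0194  0.0179]
scene 22.5 28 0.0556 [-0.0209  0.0197]
scene 27.5 31 0.0579 [-0.0203  0.0176]
scene 32.5 38 0.0583 [-0.0202  0.0195]
scene 37.5 23 0.0614 [-0.0089  0.0106]
wrist -12.5 426 0.0394 [-0.02    0.0198]
wrist -7.5 452 0.0418 [-0.0199  0.0203]
wrist -2.5 483 0.0442 [-0.0203  0.0201]
wrist 2.5 501 0.0468 [-0.0202  0.02  ]
wrist 7.5 449 0.0491 [-0.02    0.0198]
wrist 12.5 503 0.0515 [-0.0199  0.0203]
wrist 17.5 515 0.0539 [-0.0198  0.0201]
wrist 22.5 531 0.0563 [-0.0202  0.02  ]
wrist 27.5 553 0.0589 [-0.0201  0.0198]
wrist 32.5 404 0.0608 [-0.0196  0.0197]
wrist 37.5 237 0.0632 [-0.0103  0.0106]
wrist 42.5 21 0.0601 [-0.009  0.009]
[[ 0.598  0.747  0.291]
 [ 0.672 -0.665  0.327]
 [ 0.437 -0.    -0.899]] 0.06029939412092765 [-0.79313057  0.15299973 -0.10418478  1.34553466  0.45168263  1.49794292]
```

View pics/w4.png

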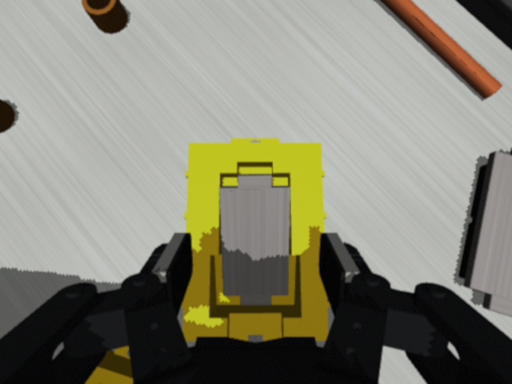

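The wrist view shows the tilted pad centred between the fingers, its plate spanning roughly (220..290, 175..300). Its height profile matches my model to 0.3 mm. I'll approach along the tool axis.

Emit:
{"op": "drive_tool", "data": {
  "delta_rot": [
    [0, 0, 0],
    [0, 0, 0],
    [0, 0, 0],
    [0, 0, 0]
  ],
  "delta_pos": [
    [0.0044, 0.0049, -0.0135],
    [0.0044, 0.0049, -0.0135],
    [0.0044, 0.0049, -0.0135],
    [0, 0, 0]
  ],
  "fingers": [75, 75, 75, 75]
}}

```text
clock: 7.55
tcp_pos: [0.5312, -0.2303, 0.0784]
tcp_rot: [[0.598, 0.748, 0.288], [0.671, -0.664, 0.331], [0.439, -0.004, -0.899]]
ft_force: [0.4, -0.0, 1.0]
finger_gap: 0.0603
```

Run:
```python
from h import *
s=state(); print(s['tcp_pos'],s['tcp_rot'].round(3),s['finger_gap'])
d=np.array([.5363,-.2273,.0672])-s['tcp_pos']; print('to go',d,'tool frame',s['tcp_rot'].T@d)
im,d,z=grab('wrist','w5.png')
im2,_,_=grab('scene'); cv2.imwrite('pics/s5.png',cv2.resize(im2[140:260,130:250],None,fx=5,fy=5)[...,::-1])
P=cloud(d,z);C=np.array([.5268,-.2379]);th=np.radians(48.3);ex=np.array([np.cos(th),np.sin(th)]);ey=np.array([-ex[1],ex[0]])
for v in range(120,380,20):print(v,d[v,256].round(4),P[v,256].round(4),((P[v,256,:2]-C)@ex).round(4))
```

```text
[ 0.53121976 -0.2302919   0.07842747] [[ 0.598  0.748  0.288]
 [ 0.671 -0.664  0.331]
 [ 0.439 -0.004 -0.899]] 0.06027804729090306
to go [ 0.00508024  0.0029919  -0.01122747] tool frame [0.00012045 0.00186119 0.01254344]
120 0.232 [ 5.962e-01 -1.584e-01  3.000e-04] 0.1056
140 0.2299 [ 5.863e-01 -1.695e-01 -2.000e-04] 0.0907
160 0.1811 [ 0.5688 -0.1893  0.0449] 0.0642
180 0.1805 [ 0.5613 -0.1977  0.0436] 0.053
200 0.1588 [ 0.5521 -0.2081  0.0632] 0.0391
220 0.1608 [ 0.5457 -0.2153  0.0596] 0.0295
240 0.163 [ 0.5392 -0.2226  0.0556] 0.0196
260 0.1672 [ 0.5324 -0.2303  0.0496] 0.0094
280 0.1696 [ 0.5253 -0.2382  0.0454] -0.0012
300 0.1744 [ 0.5178 -0.2466  0.0386] -0.0125
320 0.1765 [ 0.5104 -0.255   0.0345] -0.0237
340 0.1806 [ 0.5023 -0.264   0.0283] -0.0358
360 0.0751 [ 0.5205 -0.2438  0.14  ] -0.0086
```

View pics/w5.png

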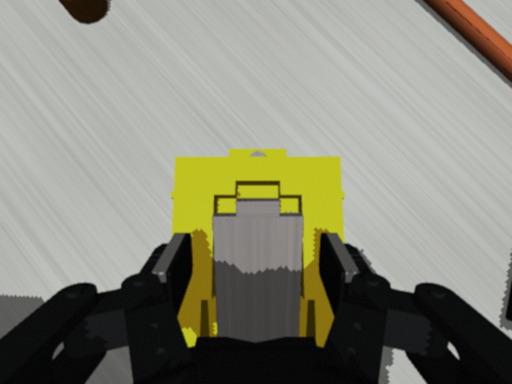

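View pics/s5.png

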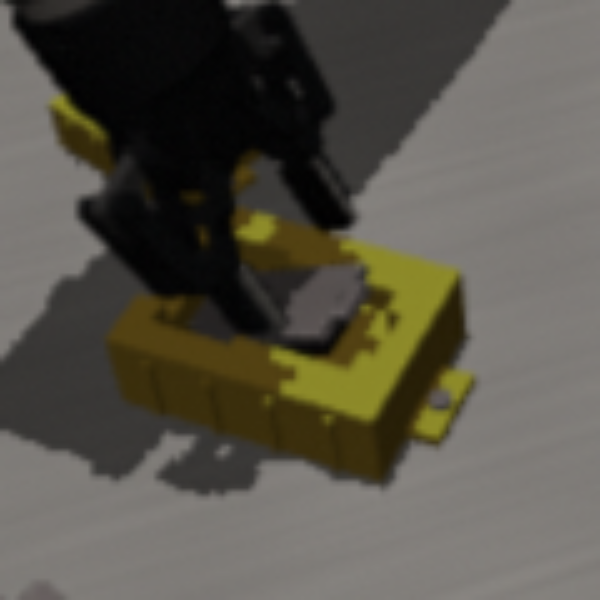

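Emit:
{"op": "drive_tool", "data": {
  "delta_rot": [
    [0, 0, 0],
    [0, 0, 0],
    [0, 0, 0],
    [0, 0, 0],
    [0, 0, 0]
  ],
  "delta_pos": [
    [0.0015, 0.0011, -0.004],
    [0.0015, 0.0011, -0.0036],
    [0.0008, 0.0006, -0.0018],
    [0.0007, 0.0005, -0.0018],
    [0, 0, 0]
  ],
  "fingers": [75, 75, 75, 75, 75]
}}

```text
clock: 8.28
tcp_pos: [0.5365, -0.2289, 0.0694]
tcp_rot: [[0.597, 0.747, 0.292], [0.671, -0.665, 0.328], [0.439, -0.0, -0.899]]
ft_force: [0.0, 0.0, -0.2]
finger_gap: 0.0601
```

Run:
```python
from h import *
s=state(); print(s['tcp_pos'],s['ft_force'],s['finger_gap'])
d=np.array([.5363,-.2273,.0672])-s['tcp_pos']; print('tool frame to go',s['tcp_rot'].T@d)
im,d,z=grab('wrist','w6.png')
im2,_,_=grab('scene'); cv2.imwrite('pics/s6.png',cv2.resize(im2[140:260,130:250],None,fx=5,fy=5)[...,::-1])
```

```text
[ 0.53647438 -0.22890159  0.06943725] [ 0.01546347  0.00505917 -0.18026266] 0.06005034836925246
tool frame to go [-1.05711906e-05 -1.19456555e-03  2.48469258e-03]
```

View pics/w6.png

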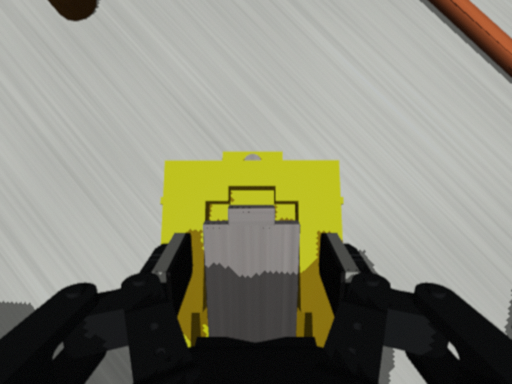

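View pics/s6.png

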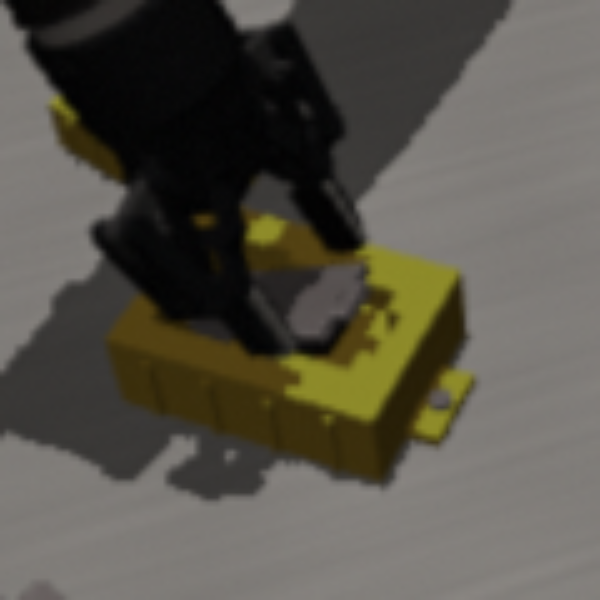

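The pad (pixels 205–299) sits about 1.2 mm off centre between the fingers. I'll correct that, go the last 2.5 mm and close.

Emit:
{"op": "drive_tool", "data": {
  "delta_rot": [
    [0, 0, 0],
    [0, 0, 0],
    [0, 0, 0],
    [0, 0, 0],
    [0, 0, 0],
    [0, 0, 0],
    [0, 0, 0],
    [0, 0, 0]
  ],
  "delta_pos": [
    [-0.0002, 0.0016, -0.0022],
    [0, 0, 0],
    [0, 0, 0],
    [0, 0, 0],
    [0, 0, 0],
    [0, 0, 0],
    [0, 0, 0],
    [0, 0, 0]
  ],
  "fingers": [75, 75, 200, 200, 200, 200, 200, 200],
  "force": 60
}}

```text
clock: 9.38
tcp_pos: [0.5364, -0.2273, 0.0676]
tcp_rot: [[0.597, 0.747, 0.292], [0.671, -0.665, 0.328], [0.439, -0.0, -0.899]]
ft_force: [-1.8, 0.0, 2.6]
finger_gap: 0.0429
```

Run:
```python
from h import *
s=state(); print(s['tcp_pos'],s['ft_force'],s['moment'],s['finger_gap'])
im,d,z=grab('wrist','w7.png')
im2,_,_=grab('scene'); cv2.imwrite('pics/s7.png',cv2.resize(im2[140:260,130:250],None,fx=5,fy=5)[...,::-1])
```

```text
[ 0.53635152 -0.22726528  0.06756605] [-1.7784633   0.02780014  2.62096967] [0.0030873  0.49459126 0.16930865] 0.04291689997394997
```

View pics/w7.png

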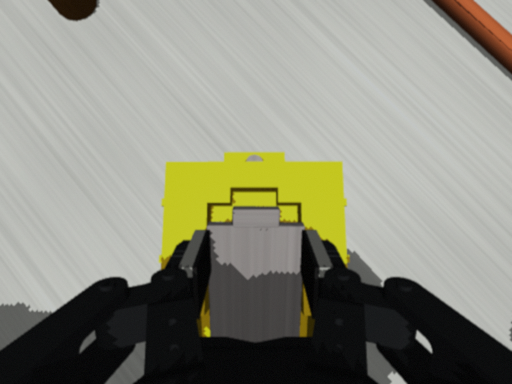

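View pics/s7.png

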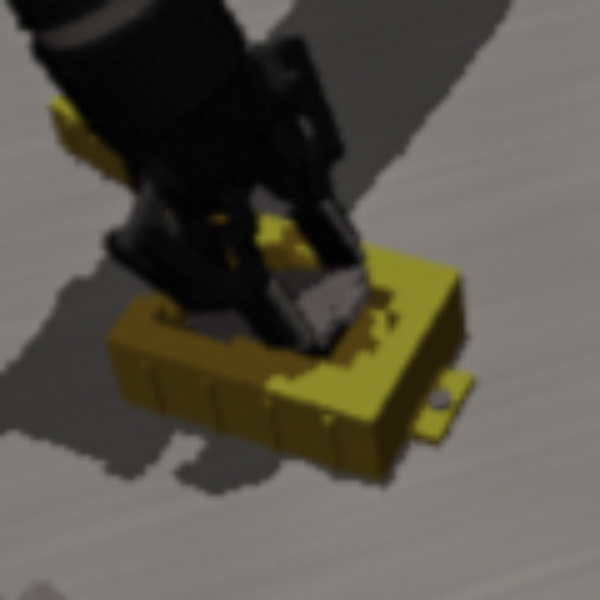

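Emit:
{"op": "drive_tool", "data": {
  "delta_rot": [
    [0, 0, 0],
    [0, 0, 0]
  ],
  "delta_pos": [
    [0, 0, 0],
    [0, 0, 0]
  ],
  "fingers": [200, 200]
}}

```text
clock: 9.72
tcp_pos: [0.5364, -0.2273, 0.0675]
tcp_rot: [[0.597, 0.747, 0.292], [0.671, -0.665, 0.328], [0.439, 0.0, -0.899]]
ft_force: [-2.7, 1.9, 4.0]
finger_gap: 0.0432
```

The jaws have stopped steadily on the plate. I'll lift straight up slowly.

Emit:
{"op": "drive_tool", "data": {
  "delta_rot": [
    [0, 0, 0],
    [0, 0, 0],
    [0, 0, 0],
    [0, 0, 0],
    [0, 0, 0],
    [0, 0, 0]
  ],
  "delta_pos": [
    [0, 0, 0.003],
    [0, 0, 0.005],
    [0, 0, 0.006],
    [0, 0, 0.008],
    [0, 0, 0.008],
    [0, 0, 0]
  ],
  "fingers": [200, 200, 200, 200, 200, 200]
}}

```text
clock: 10.48
tcp_pos: [0.5371, -0.228, 0.0988]
tcp_rot: [[0.597, 0.747, 0.294], [0.672, -0.665, 0.326], [0.439, 0.003, -0.899]]
ft_force: [-0.3, 0.3, -2.0]
finger_gap: 0.0428
```

Run:
```python
from h import *
s=state(); print(s['tcp_pos'],s['ft_force'],s['moment'],s['finger_gap'])
im,d,z=grab('wrist','w8.png')
im2,_,_=grab('scene'); cv2.imwrite('pics/s8.png',cv2.resize(im2[140:260,130:250],None,fx=5,fy=5)[...,::-1])
```

```text
[ 0.53706761 -0.22800958  0.09881839] [-0.33530087  0.31670385 -1.9877432 ] [-0.46827777  0.41853493 -0.0117466 ] 0.04282066201846053
```

View pics/w8.png

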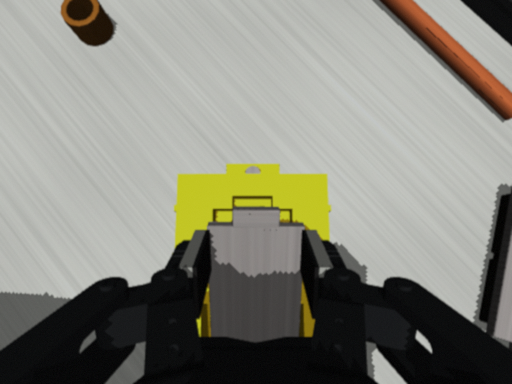

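View pics/s8.png

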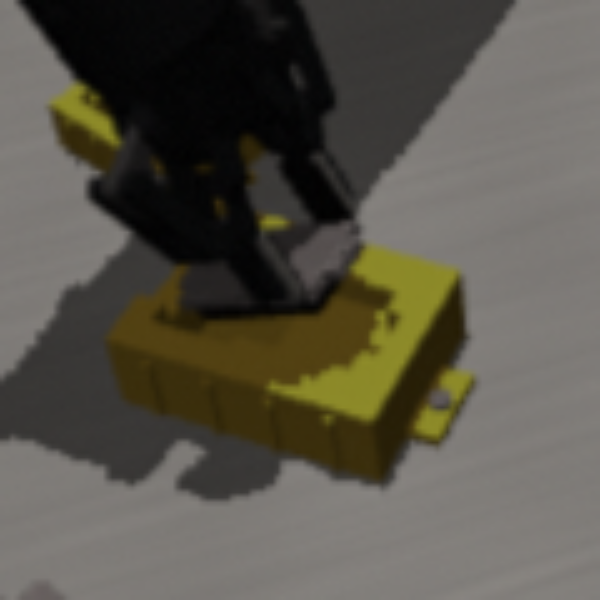

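The pad is held and clear of the floor of the nest. I'll lift further while turning the tool upright, which levels the pad.

Emit:
{"op": "drive_tool", "data": {
  "delta_rot": [
    [0, 0, 0],
    [0, 0, 0],
    [-0.0565, 0.0503, 0],
    [-0.0565, 0.0503, 0],
    [-0.0565, 0.0503, 0],
    [-0.0565, 0.0503, 0],
    [-0.0565, 0.0503, 0],
    [-0.0565, 0.0503, 0],
    [0, 0, 0]
  ],
  "delta_pos": [
    [0, 0, 0.015],
    [0, 0, 0.02],
    [0, 0, 0.015],
    [0, 0, 0.015],
    [0, 0, 0.015],
    [0, 0, 0.01],
    [0, 0, 0.01],
    [0, 0, 0],
    [0, 0, 0]
  ],
  "fingers": [200, 200, 200, 200, 200, 200, 200, 200, 200]
}}

```text
clock: 11.7
tcp_pos: [0.5374, -0.2262, 0.1983]
tcp_rot: [[0.663, 0.748, 0.002], [0.748, -0.663, 0.001], [0.002, 0.001, -1.0]]
ft_force: [-0.2, 0.3, -2.3]
finger_gap: 0.0428
```

Emit:
{"op": "drive_tool", "data": {
  "delta_rot": [
    [0, 0, 0.03],
    [0, 0, 0.06],
    [0, 0, 0.07],
    [0, 0, 0.07],
    [0, 0, 0.07],
    [0, 0, 0.07],
    [0, 0, 0.07],
    [0, 0, 0.07],
    [0, 0, 0.07],
    [0, 0, 0.07]
  ],
  "delta_pos": [
    [0.001, 0.01, 0],
    [0.003, 0.025, 0],
    [0.0035, 0.038, 0],
    [0.0035, 0.04, 0],
    [0.0035, 0.04, 0],
    [0.0035, 0.04, 0],
    [0.0035, 0.04, 0],
    [0.0035, 0.04, 0],
    [0.0035, 0.04, 0],
    [0.0035, 0.04, 0]
  ],
  "fingers": [200, 200, 200, 200, 200, 200, 200, 200, 200, 200]
}}

```text
clock: 12.95
tcp_pos: [0.5678, 0.1268, 0.1973]
tcp_rot: [[0.075, 0.997, -0.0], [0.997, -0.075, 0.002], [0.002, -0.001, -1.0]]
ft_force: [0.4, 0.5, -1.8]
finger_gap: 0.0428
```

Emit:
{"op": "drive_tool", "data": {
  "delta_rot": [
    [0, 0, 0.07],
    [0, 0, 0.06],
    [0, 0, 0.04],
    [0, 0, 0],
    [0, 0, 0]
  ],
  "delta_pos": [
    [0.003, 0.04, 0],
    [0.003, 0.04, 0],
    [0.003, 0.025, 0],
    [0.003, 0.013, 0],
    [0, 0, 0]
  ],
  "fingers": [200, 200, 200, 200, 200]
}}

```text
clock: 13.58
tcp_pos: [0.5802, 0.2438, 0.1971]
tcp_rot: [[-0.093, 0.996, -0.001], [0.996, 0.093, 0.0], [0.0, -0.001, -1.0]]
ft_force: [-0.4, -0.2, -1.8]
finger_gap: 0.0429
```

Run:
```python
from h import *
s=state(); print(s['clock'],s['tcp_pos'],s['tcp_rot'].round(3),s['ft_force'],s['moment'],s['finger_gap'],s['joint_positions'])
for n in ['wrist','side','scene']:
    grab(n,n+'9.png')
```

```text
13.575 [0.58016835 0.24375902 0.19710475] [[-0.093  0.996 -0.001]
 [ 0.996  0.093  0.   ]
 [ 0.    -0.001 -1.   ]] [-0.40059541 -0.18131367 -1.7752372 ] [ 0.01663445  0.02471479 -0.00679063] 0.04285739983808497 [2.91043198e-01 3.18973122e-01 3.02489681e-01 1.55493447e+00
 4.30134363e-04 1.76877928e+00]
```

View pics/wrist9.png

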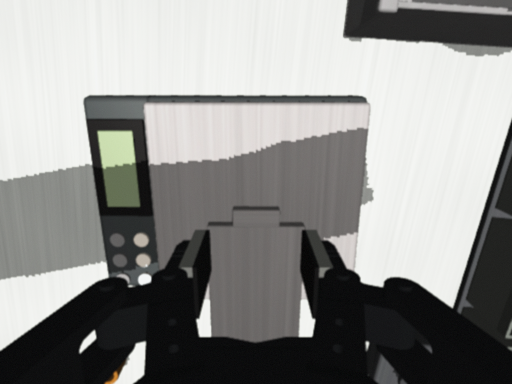

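View pics/side9.png

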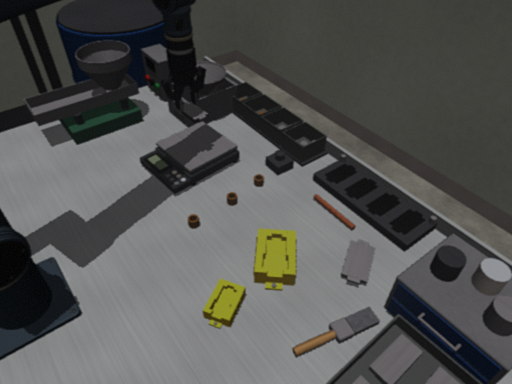

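View pics/scene9.png

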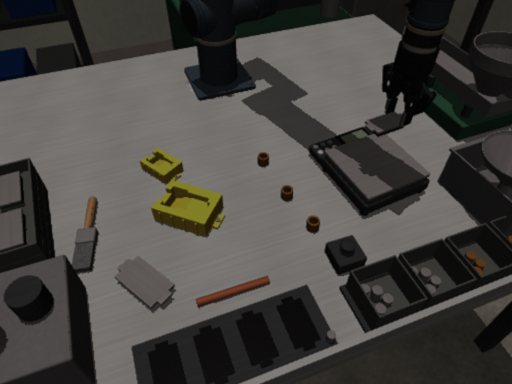

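The holder is empty and the pad is held over the pan, where the wrist view shows the plate at (210–300, 210–340). Next I'll measure the pad's tilt and offset, and the pan.

```bash
cat > pad.py <<'E'
from h import *
z=np.load('/tmp/wrist.npz');im=z['im'];d=z['d'];P=cloud(d,z);s=state()
v,u=np.mgrid[:384,:512]
T=(P-s['tcp_pos'])@s['tcp_rot']   # tool frame
m=(d>0)&(v>212)&(v<336)&(u>215)&(u<295)&(abs(T[...,2]-.012)<.02)
q=T[m];A=np.c_[q[:,:2],np.ones(len(q))];c=np.linalg.lstsq(A,q[:,2],rcond=None)[0];r=q[:,2]-A@c
k=abs(r)<.003;c=np.linalg.lstsq(A[k],q[k,2],rcond=None)[0]
print('plane in tool: z=%.4f x+%.4f y+%.4f'%tuple(c),m.sum(),r.std())
n=s['tcp_rot']@np.array([-c[0],-c[1],1]);n/=-np.linalg.norm(n);print('normal world',n,'tilt deg',np.degrees(np.arccos(n[2])))
m2=(d>0)&(abs(T[...,2]-(T[...,0]*c[0]+T[...,1]*c[1]+c[2]))<.003)&(u>205)&(u<306)&(v>200)
print('x range tool',np.percentile(T[m2][:,0],[.3,99.7]),'ear',T[m2&(u>240)&(u<272)][:,0].max(),'main',T[m2&((u<228)|(u>285))][:,0].max(),'y',np.percentile(T[m2&(v<336)][:,1],[1,99]))
pm=(d>0)&(abs(P[...,2]-.062)<.005)
if pm.sum()>3000:
    k,l,st,cc=cv2.connectedComponentsWithStats(pm.astype(np.uint8));i=1+st[1:,4].argmax()
    w=P[l==i];print('pan',cv2.minAreaRect((w[:,:2]*1000).astype(np.float32)),np.median(w[:,2]),w[:,:2].min(0),w[:,:2].max(0))
E
python3 pad.py
```

```text
plane in tool: z=-0.0106 x+0.0009 y+0.0147 9385 0.0006734817523854048
normal world [ 0.00224537 -0.01029785  0.99994445] tilt deg 0.6038974697375855
x range tool [-0.05168829  0.02113136] ear 0.02151436089784699 main 0.013905283272554568 y [-0.02180848  0.0222566 ]
pan ((582.5472412109375, 233.84268188476562), (180.3153076171875, 148.92205810546875), 5.1881232261657715) 0.0620826254579126 [0.48690477 0.15239487] [0.67795848 0.31527758]
```

The pad is tilted 0.6°, its centre would come down at (0.5827, 0.2174) against the pan's (0.5825, 0.218), and contact is expected at TCP z≈0.093. I'll descend.

Emit:
{"op": "drive_tool", "data": {
  "delta_rot": [
    [0, 0, 0],
    [0, 0, 0],
    [0, 0, 0],
    [0, 0, 0],
    [0, 0, 0],
    [0, 0, 0],
    [0, 0, 0]
  ],
  "delta_pos": [
    [0, 0, -0.025],
    [0, 0, -0.03],
    [0, 0, -0.02],
    [0, 0, -0.012],
    [0, 0, -0.006],
    [0, 0, -0.004],
    [0, 0, 0]
  ],
  "fingers": [200, 200, 200, 200, 200, 200, 200]
}}

```text
clock: 14.6
tcp_pos: [0.5807, 0.2436, 0.101]
tcp_rot: [[-0.093, 0.996, 0.001], [0.996, 0.093, 0.001], [0.0, 0.001, -1.0]]
ft_force: [-0.3, -0.6, -2.2]
finger_gap: 0.0425
```

Emit:
{"op": "drive_tool", "data": {
  "delta_rot": [
    [0, 0, 0],
    [0, 0, 0],
    [0, 0, 0],
    [0, 0, 0]
  ],
  "delta_pos": [
    [0, 0, -0.001],
    [0, 0, -0.001],
    [0, 0, -0.001],
    [0, 0, 0]
  ],
  "fingers": [200, 200, 200, 200]
}}

```text
clock: 15.1
tcp_pos: [0.5802, 0.2436, 0.0973]
tcp_rot: [[-0.093, 0.996, -0.0], [0.996, 0.093, 0.0], [0.0, -0.0, -1.0]]
ft_force: [0.1, 0.3, -1.6]
finger_gap: 0.0427
```

Emit:
{"op": "drive_tool", "data": {
  "delta_rot": [
    [0, 0, 0],
    [0, 0, 0],
    [0, 0, 0],
    [0, 0, 0]
  ],
  "delta_pos": [
    [0, 0, -0.001],
    [0, 0, -0.001],
    [0, 0, -0.0005],
    [0, 0, 0]
  ],
  "fingers": [200, 200, 200, 200]
}}

```text
clock: 15.6
tcp_pos: [0.5803, 0.2436, 0.0948]
tcp_rot: [[-0.093, 0.996, -0.0], [0.996, 0.093, 0.0], [0.0, -0.0, -1.0]]
ft_force: [0.1, 0.1, -2.4]
finger_gap: 0.0428
```

Emit:
{"op": "drive_tool", "data": {
  "delta_rot": [
    [0, 0, 0],
    [0, 0, 0],
    [0, 0, 0]
  ],
  "delta_pos": [
    [0, 0, -0.0005],
    [0, 0, -0.0005],
    [0, 0, 0]
  ],
  "fingers": [200, 200, 200]
}}

```text
clock: 15.98
tcp_pos: [0.5803, 0.2436, 0.0939]
tcp_rot: [[-0.093, 0.996, -0.0], [0.996, 0.093, 0.0], [0.0, -0.0, -1.0]]
ft_force: [-0.0, -0.1, -2.4]
finger_gap: 0.0428
```

Emit:
{"op": "drive_tool", "data": {
  "delta_rot": [
    [0, 0, 0],
    [0, 0, 0],
    [0, 0, 0]
  ],
  "delta_pos": [
    [0, 0, -0.0005],
    [0, 0, -0.0005],
    [0, 0, 0]
  ],
  "fingers": [200, 200, 200]
}}

```text
clock: 16.35
tcp_pos: [0.5804, 0.2437, 0.093]
tcp_rot: [[-0.093, 0.996, 0.0], [0.996, 0.093, 0.0], [0.0, 0.0, -1.0]]
ft_force: [0.1, -0.0, -2.2]
finger_gap: 0.043
```

Emit:
{"op": "drive_tool", "data": {
  "delta_rot": [
    [0, 0, 0],
    [0, 0, 0]
  ],
  "delta_pos": [
    [0, 0, -0.0005],
    [0, 0, 0]
  ],
  "fingers": [200, 200]
}}

```text
clock: 16.6
tcp_pos: [0.5804, 0.2438, 0.0925]
tcp_rot: [[-0.093, 0.996, 0.0], [0.996, 0.093, 0.001], [0.001, 0.0, -1.0]]
ft_force: [0.1, 0.9, -1.0]
finger_gap: 0.0425
```

Emit:
{"op": "drive_tool", "data": {
  "delta_rot": [
    [0, 0, 0],
    [0, 0, 0]
  ],
  "delta_pos": [
    [0, 0, -0.0005],
    [0, 0, 0]
  ],
  "fingers": [200, 200]
}}

```text
clock: 16.85
tcp_pos: [0.5804, 0.2437, 0.0924]
tcp_rot: [[-0.093, 0.996, 0.0], [0.996, 0.093, 0.001], [0.0, 0.0, -1.0]]
ft_force: [-1.8, -0.6, 1.4]
finger_gap: 0.043
```

Emit:
{"op": "drive_tool", "data": {
  "delta_rot": [
    [0, 0, 0],
    [0, 0, 0]
  ],
  "delta_pos": [
    [0, 0, -0.0005],
    [0, 0, 0]
  ],
  "fingers": [200, 200]
}}

```text
clock: 17.1
tcp_pos: [0.5804, 0.2438, 0.0924]
tcp_rot: [[-0.093, 0.996, 0.001], [0.996, 0.093, 0.001], [0.001, 0.001, -1.0]]
ft_force: [-2.5, 0.1, 5.2]
finger_gap: 0.0429
```

The pad is on the pan, with TCP z at 0.0924 and the force reversed to +5 N. I'll release and retreat straight up.

Emit:
{"op": "drive_tool", "data": {
  "delta_rot": [
    [0, 0, 0],
    [0, 0, 0],
    [0, 0, 0],
    [0, 0, 0],
    [0, 0, 0],
    [0, 0, 0]
  ],
  "delta_pos": [
    [0, 0, 0.0005],
    [0, 0, 0],
    [0, 0, 0],
    [0, 0, 0],
    [0, 0, 0],
    [0, 0, 0]
  ],
  "fingers": [200, 115, 100, 80, 70, 70]
}}

```text
clock: 17.85
tcp_pos: [0.5804, 0.2436, 0.0918]
tcp_rot: [[-0.093, 0.996, 0.0], [0.996, 0.093, 0.0], [0.0, 0.0, -1.0]]
ft_force: [-0.7, 0.1, -0.6]
finger_gap: 0.0622
```

```bash
python3 - <<'E'
from h import *
s=state(); print(s['clock'],s['tcp_pos'],s['ft_force'],s['finger_gap'])
grab('wrist','w10.png')
E
python3 pad.py
```

```text
17.85 [0.58038237 0.24358268 0.09184196] [-0.70010061  0.13494014 -0.61002145] 0.06215143684718855
plane in tool: z=0.0029 x+-0.0003 y+0.0138 9680 0.0027495453646088313
normal world [-5.14272116e-04  2.63053321e-03  9.99996408e-01] tilt deg 0.15357190767720383
x range tool [-0.05185171  0.01995334] ear 0.020310338663093685 main 0.012586764879156423 y [-0.02181503  0.02292899]
pan ((581.8474731445312, 240.36215209960938), (179.36373901367188, 136.2436065673828), 5.2016096115112305) 0.06203236808241688 [0.48681872 0.16922683] [0.67325273 0.31576241]
```

View pics/w10.png

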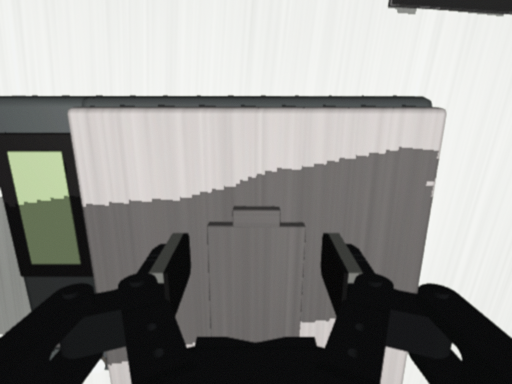

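The jaws are free of the pad on both sides (fingers at about 185 and 325, pad at 208–304), and it lies flat at 0.15°. I'll retreat upwards and check.

Emit:
{"op": "drive_tool", "data": {
  "delta_rot": [
    [0, 0, 0],
    [0, 0, 0],
    [0, 0, 0],
    [0, 0, 0],
    [0, 0, 0],
    [0, 0, 0],
    [0, 0, 0],
    [0, 0, 0]
  ],
  "delta_pos": [
    [0, 0, 0.005],
    [0, 0, 0.01],
    [0, 0, 0.02],
    [0, 0, 0.03],
    [0, 0, 0.03],
    [0, 0, 0.03],
    [0, 0, 0],
    [0, 0, 0]
  ],
  "fingers": [70, 70, 70, 70, 70, 70, 70, 70]
}}

```text
clock: 18.9
tcp_pos: [0.5803, 0.2436, 0.2168]
tcp_rot: [[-0.093, 0.996, 0.0], [0.996, 0.093, 0.0], [0.0, 0.0, -1.0]]
ft_force: [0.3, 1.3, 0.1]
finger_gap: 0.0621
```

Run:
```python
from h import *
s=state(); print(s['clock'],s['tcp_pos'],s['ft_force'],s['finger_gap'],abs(s['qvel']).max())
for n in ['wrist','scene']:
    im,d,c=grab(n,n+'11.png');P=cloud(d,c)
    m=(d>0)&(abs(P[...,2]-.078)<.005)&(P[...,0]>.48)&(P[...,0]<.68)&(P[...,1]>.12)&(P[...,1]<.32)
    k,l,st,cc=cv2.connectedComponentsWithStats(m.astype(np.uint8));i=1+st[1:,4].argmax()
    q=P[l==i];print(n,cc[i],cv2.minAreaRect((q[:,:2]*1000).astype(np.float32)),np.median(q[:,2]))
    A=np.c_[q[:,:2],np.ones(len(q))];print('slope',np.linalg.lstsq(A,q[:,2],rcond=None)[0][:2])
    pm=(d>0)&(P[...,2]>.055)&(P[...,2]<.083)&(P[...,0]>.47)&(P[...,0]<.7)&(P[...,1]>.1)&(P[...,1]<.33)
    k,l,st,cc=cv2.connectedComponentsWithStats(pm.astype(np.uint8));i=1+st[1:,4].argmax()
    print('pan',cv2.minAreaRect((P[l==i][:,:2]*1000).astype(np.float32)))
```

```text
18.9 [0.58032411 0.24360765 0.21676801] [0.34427893 1.2507987  0.09985067] 0.06208264149738656 0.031302004720939504
wrist [255.51951414 208.36698526] ((583.459716796875, 215.50457763671875), (46.01301193237305, 96.2386474609375), 4.699910640716553) 0.07810793502850255
slope [ 0.00044163 -0.0031837 ]
pan ((584.1288452148438, 217.94869995117188), (180.3461456298828, 179.77513122558594), 5.306517124176025)
scene [375.46327684 157.11111111] ((582.636474609375, 216.46958923339844), (47.5680046081543, 97.75749206542969), 4.637231349945068) 0.0774362245602142
slope [-0.01310283  0.00170318]
pan ((582.9430541992188, 218.5650634765625), (182.5445098876953, 182.33457946777344), 5.548977375030518)
```

View pics/scene11.png

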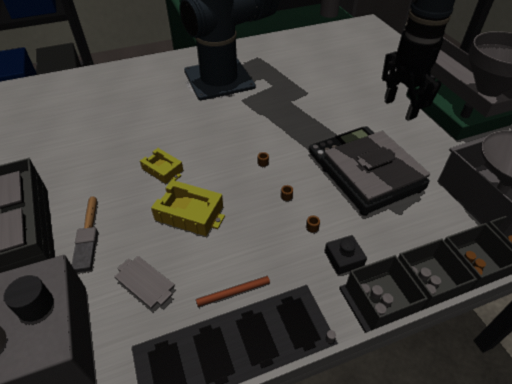

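View pics/wrist11.png

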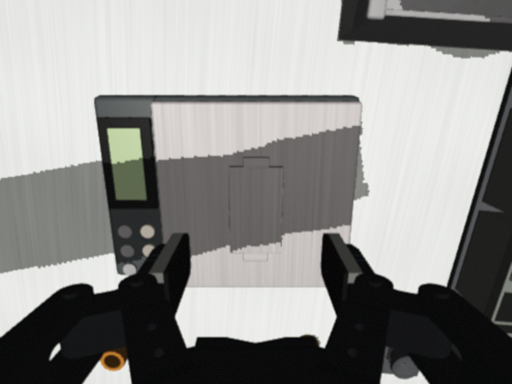

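The pad lies flat, steel side up, about 2.5 mm from the pan's centre. The arm is clear and the bystanders are where they were, so I'm handing in.

```bash
python3 -c "
from workcell import job
print(job.finish_job())"
```

```text
the job is handed in; nothing more can be done
None
```

The brake pad is on the scale's pan, flat and steel side up, and I handed the job in at about 19 s of the 48 s allowed. No verdict was reported.

I pressed the pad down at the thumb spot until it lay on the slope at about 25.5°. I then gripped its raised end with the tool tilted to match, lifted it out, levelled it and lowered it until the force turned to about 5 N before letting go.

**Last checks after letting go:**
- **Position:** the pad's centre is about 2.5 mm from the pan's centre.
- **Height and tilt:** its top is at 0.078 m as expected. The wrist camera puts its tilt at about 0.2°, and the coarser scene camera at 0.75°.
- **Clearance:** the gripper is about 12 cm above the pan, touching nothing.
- **Bystanders:** the bushes, drift, brush and iron weight look unmoved in the pictures; I did not measure them.

**One reading disagreed:** the jaws reported a 43 mm opening on the 46 mm plate. I put that down to give in the fingers, and the grip held without slipping.

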